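# Drift the column foot into line and pin it

### The arm

A 6-joint arm with a two-finger parallel gripper is mounted at the origin on the work surface. World frame = base frame: x ahead of the robot, y to its left, z up, the work surface at z = 0. Lengths are in m, angles in rad, forces in N, time in s.
With the tool pointing down it reaches from about 0.425 to 0.95 m from the base axis. Payload 3.5 kg.
Tool frame: the origin (TCP) lies on the centre line of the jaws, within the pads' length; the fingertips stand 19 mm ahead of it and the grasp point (between the pads) is the TCP; z points along the fingers, y is the line along which they close (so a half turn about z gives the same grasp; the last joint's range is limited). The gripper opens to 85 mm and grips with 20 to 120 N. Pads are 22 mm wide; open, the fingers measure 114 mm over their backs; the gripper's body (76 mm by 85 mm) begins 54 mm behind the grasp point. The pads swing forward as they close: fully open they stand 13 mm farther back than shut.
Start: joints at [-1.446, 0.286, 1.577, -0, 1.279, -0.15], TCP at [0.183, -0.65, 0.25] pointing down, gripper open.
Joint ranges: [-2.77, 2.77], [-0.9, 2.22], [0.21, 2.48], [-1.53, 4.67], [0.24, 2.81], [-2.84, 2.84]. Speed limits (rad/s): [2.79, 2.79, 3.14, 3.14, 3.14, 3.14].

### API

Orientations are given as a unit quaternion [x, y, z, w].
In Python, from plant import status, cams, ctrl gives the robot as it stands.
- The arm moves only by the shell command python3 -m inch 'ROWS' [FORCE]. ROWS is JSON, a list of rows, each a list of 3 entries, a list of its own where there are three numbers: the opening, from -1 (shut) to 1 (fully open), then the shift along the tool's x, y, z in cm, then the turn about the tool's z in rad. In form: [[jaw, [dx, dy, dz], twist], ...]. A call has 1 to 20 rows; each row is the pose to reach, as a shift and turn from the pose commanded when the call began, along the tool's axes at that moment; what a row does not reach only later rows make up. A row lasts 1/10 s, in which the tool goes at most 50 mm and 8.59 degrees, less where a joint would pass 70% of its speed; a pose out of reach is approached as far as the arm can. A call with a gripper value outside its range is refused whole. The fingers move at their own pace and stop on an object; FORCE is the grip in N (left out, the last holds). Time passes only in rows, so rows that repeat a pose let the fingers close. It gives the time, the measured TCP pose, the force and the opening at its end, in the units of the state.
- status.get_state(): the state, without advancing time (a new reading comes with each control period).
- cams.read_camera(name): name is "side" or "top"; returns the picture (400x640x3 uint8, blue, green, red); there is no depth.
- cams.calibration(name): a dict with "camera_matrix" (3x3 intrinsics, pixels), "cam_to_world" (4x4, takes a point from camera to world coordinates). Camera axes: x right, y down, z forward; pixel columns grow to the right and rows downward; lengths in m; the calibration is good to about 2 mm. A picture is of the moment at which its call begins. calibration takes no time and is no camera call.
- ctrl.sign_off(): hands the job in, once; it reports no verdict.
The state is a dict: "time": time; "qpos": joint angles; "dq": joint speeds; "joint_efforts": joint torques, N m; "eef_pos": TCP position; "tcp_rot": TCP orientation; "contact_force": force on the tool from outside, world axes, zero at the start; "wrist_torque": the same for the moment, N m; "opening": opening from 0.0 (shut) to 1.0 (fully open).
Only numpy, scipy, OpenCV 4.12 (cv2) and the standard library are available. Lean on these libraries where they do the work, as an engineer would, in place of code of your own. Each camera call takes 0.05 s, during which the arm holds its last target. There are 200 camera calls.

### The job

The column foot on the microscope stand has slid sideways, so its bolt hole no longer lines up with the hole in the brass insert of the base beneath it. Work the orange-handled tapered drift down through both holes until its collar sits on the levelling ring round the hole, which pulls the holes into line, then put the drift back in the rack slot it came from; last, put the black-knobbed bolt in its place and press its head home on the ring with about 20 N. Move the foot with the drift only, not with the gripper, never force anything much harder than that, and leave the rest alone.

Things in the scene. Friction and masses are not known exactly. Their poses are not given: they have to be found in the camera images.
- stand: White base of a microscope stand, fixed, 250 (x) x 180 (y) x 36 mm; 60 mm of it at -x of the origin, 190 at +x; origin on the table. Under the foot a brass insert, clamped fast, has the base hole: 17 mm across, right through, on the line x = 0, its y anywhere from -3 to +2 mm, not measured: see or feel it. Guide strips 47 mm high along y at x = -44, 146. Column stub on the foot, x = 110, 135 mm high.
- foot_hole (a point): Bolt hole, 17 mm across, in the grey column foot, centre at its top face, 48 mm over the table; plate 12 mm thick. Starts 3 to 9 mm to +y (stand's axes) of the insert's hole. The foot slides along y only, about 8 N of friction, stays where left. Round the hole a dark levelling ring (40 mm outside, 22 mm inside), fast, stands 1 to 9 mm above the foot, not measured: see or feel it.
- drift_grip (a point): Centre of the round orange handle (20 mm across, 60 mm long) of the tapered drift; z up along it. Steel collar, 32 mm across, 6 mm thick, its underside 36 mm below this point. Below the collar 24 mm of straight steel 16 mm across, then a 22 mm taper to a 4 mm tip, 82 mm below this point. About 0.2 kg. Upright in a rack slot, hung by its collar.
- bolt_grip (a point): Centre of the round black knob (22 mm across, 36 mm long) of the bolt. Its head, a steel collar 32 mm across, 6 mm thick, has its underside 24 mm below this point. Below it a plain shank 15.4 mm across, 40 mm long, the last 3 mm tapering to 10.4 mm; no thread. About 0.13 kg. Upright in a rack slot, hung by its collar. Home: collar flat on the levelling ring.
- rack: Blue pin rack, fixed, 70 (x) x 260 (y) x 55 mm high, origin under its centre, on the table. Four straight slots (round holes 18 mm across, right through) in a row along its y axis at y = -90, -30, 30, 90 mm; drift, bolt and two spare pins stand in them in any order.
- spare_brass_grip (a point): Brass spare pin standing in the rack, centre of its grip (16 mm across, 30 mm long); collar 32 mm across. Leave it alone.
- spare_blue_grip (a point): Blue-handled spare pin standing in the rack, centre of its grip (18 mm across, 45 mm long); collar 32 mm across. Leave it alone.
- lens: Black objective lens standing on the table, 54 mm across, 55 mm high, origin under it. Leave it alone.
- dish: Low glass dish, 60 mm across, 14 mm high, origin under it. Leave it alone.
- ringlight: Black ring light lying flat, 90 mm across, 22 mm high, origin under it. Leave it alone.
- mug: White mug, 80 mm across, 90 mm high, origin under it. Leave it alone.
- driver: Red-handled screwdriver lying on the table. Leave it alone.
Things that resemble listed ones, but are neither listed nor needed, are in the scene too. What is shaped like the part that bears bolt_grip but pink or white is not meant.

How it is judged:
On the way, in this order (a step that is already met when the one before it is completed fails the run):
1. the drift stands in both holes with its collar down at the levelling ring (underside less than 9.8 mm above the foot), upright (within 0.08 rad) (horizontal distance between drift_grip and foot_hole below 0.004 m and angle between drift_grip's own z axis and vertical below 0.08 rad and z of drift_grip in the frame of foot_hole below 0.0458 m), for 0.2 s.
2. the drift hangs again in the rack slot it came from, let go (distance of drift_grip from where it was at the start of the episode below 0.008 m and z of drift_grip in the frame of rack below 0.0935 m and contact force between the fingers and drift below 0.1 N), for 0.2 s.
3. the bolt's head is down at the levelling ring (underside less than 9.8 mm above the foot), upright, and is pressed home with more than 13 N (horizontal distance between bolt_grip and foot_hole below 0.003 m and z of bolt_grip in the frame of foot_hole below 0.0338 m and angle between bolt_grip's own z axis and vertical below 0.06 rad and contact force between bolt and stand above 13 N), for 0.15 s.
At the end, for the whole second after the job is handed in: The bolt stands upright (within 0.06 rad) in both holes, head down at the levelling ring (underside less than 9.8 mm above the foot, centred within 3 mm), the drift hanging in its own rack slot (within 8 mm of where it started, collar down within 2.5 mm), both released and at rest (all of step 2 and horizontal distance between bolt_grip and foot_hole below 0.003 m and z of bolt_grip in the frame of foot_hole below 0.0338 m and angle between bolt_grip's own z axis and vertical below 0.06 rad and contact force between the fingers and bolt below 0.1 N and linear speed of each of bolt, drift below 0.01 m/s); the robot touches nothing.
It fails at once if the drift is forced: more than 50 N between it and the stand or foot (contact force between drift and stand above 50 N).
It fails at once if the bolt is forced: more than 35 N between it and the stand or foot (contact force between bolt and stand above 35 N).
It fails at once if the gripper pushes on the stand or the foot (more than 4 N) (contact force between any of the fingers, the arm and stand above 4 N).
It fails at once if a spare pin is pulled from its slot or shoved (moved more than 10 mm) (distance of any of spare_brass_grip, spare_blue_grip from where it was at the start of the episode above 0.01 m).
It fails at once if another thing on the table is disturbed (moved more than 20 mm) (distance of any of lens, dish, ringlight, mug, driver from where it was at the start of the episode above 0.02 m).
It also fails if it takes over 72 s, if anything falls off the work surface, if the arm or the gripper's body presses on something with over 40 N, if the wrist force passes 120 N, or if a joint passes its speed limit or range.

## Working session

There is one attempt and no reset: what is moved stays moved. The work goes in short steps, Python scripts to look and compute and a shell command to move; the robot and the scene stay as the last step left them, time stands still between calls to the robot, and variables do not carry over. Pictures are saved under pics/ and viewed, on a budget of 10 in all, crops included, one or two more only if the job needs it, and the job is handed in when it is done.

```bash
mkdir -p pics; ls; python3 - <<'E'
from plant import status,cams
import cv2
print(status.get_state())
for n in("top","side"):
    cv2.imwrite(f"pics/{n}0.png",cams.read_camera(n)); c=cams.calibration(n); print(n,c["camera_matrix"],c["cam_to_world"])
E
```

```text
pics
{'time': 0.0, 'qpos': array([-1.44601856e+00,  2.87208407e-01,  1.57816165e+00, -6.62260374e-06,
        1.27861097e+00, -1.49988382e-01]), 'dq': array([-4.65239991e-04, -1.88404946e-04,  4.80287092e-05,  2.12865326e-03,
        1.85418237e-03,  8.08437482e-04]), 'joint_efforts': array([-7.65393543e-04, -4.05983949e+01, -2.92627251e+01, -1.25130205e-04,
        5.83653353e-03,  9.39629132e-06]), 'eef_pos': array([ 0.18310024, -0.64905916,  0.24892694]), 'tcp_rot': array([ 9.90576942e-01,  1.36952168e-01,  1.18831345e-05, -1.19413227e-03]), 'contact_force': array([-0.08916667,  0.1355189 ,  0.3459221 ]), 'wrist_torque': array([-0.01493211, -0.02332119, -0.03724635]), 'opening': 0.9968821205757528}
top [[462.61194931   0.         322.67930497]
 [  0.         462.61194931 194.53618915]
 [  0.           0.           1.        ]] [[-6.53644623e-03 -9.97230861e-01  7.40802577e-02  4.80003752e-01]
 [-9.99977744e-01  6.61751234e-03  8.48900671e-04  3.46688035e-02]
 [-1.33677697e-03 -7.40730601e-02 -9.97251921e-01  1.59427482e+00]
 [ 0.00000000e+00  0.00000000e+00  0.00000000e+00  1.00000000e+00]]
side [[411.98762537   0.         313.86450102]
 [  0.         411.98762537 195.88593646]
 [  0.           0.           1.        ]] [[-0.75659373 -0.41964945  0.50145814 -0.02013346]
 [-0.65369569  0.50388917 -0.56460397  0.69630643]
 [-0.01574358 -0.75497685 -0.65556243  0.88713689]
 [ 0.          0.          0.          1.        ]]
```

View pics/top0.png

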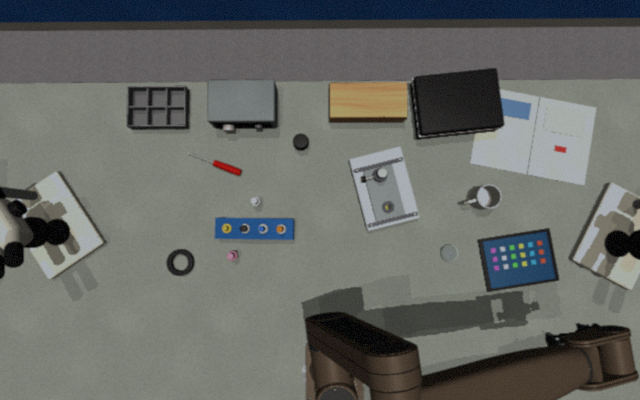

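View pics/side0.png

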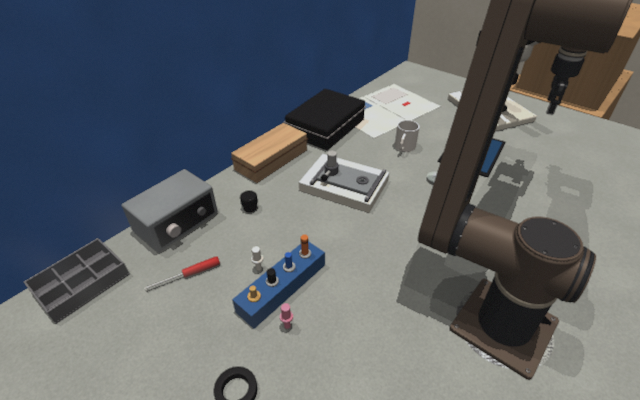

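The top view shows the rack pins at about (227,229), (245,229), (263,229) and (281,229), a white lookalike at (256,201), a pink one at (233,256), and the foot hole at about (388,207). Candidates for the drift: brass (227,229) and orange (281,229). Candidates for the bolt: black (245,229), white (256,201), pink (233,256) and the lens (300,142). By the description, the drift is orange (281) and the bolt is black (245). I'll check that in one close composite.

```bash
python3 - <<'E'
import cv2,numpy as np
t=cv2.imread("pics/top0.png");s=cv2.imread("pics/side0.png")
def c(im,x,y,w,h): return cv2.resize(im[y:y+h,x:x+w],(400,300),interpolation=cv2.INTER_CUBIC)
cv2.imwrite("pics/crop1.png",np.vstack([np.hstack([c(t,210,199,100,75),c(t,340,144,100,75)]),np.hstack([c(s,230,228,120,90),c(s,293,142,100,75)])]))
E
```

```text
(no output)
```

View pics/crop1.png

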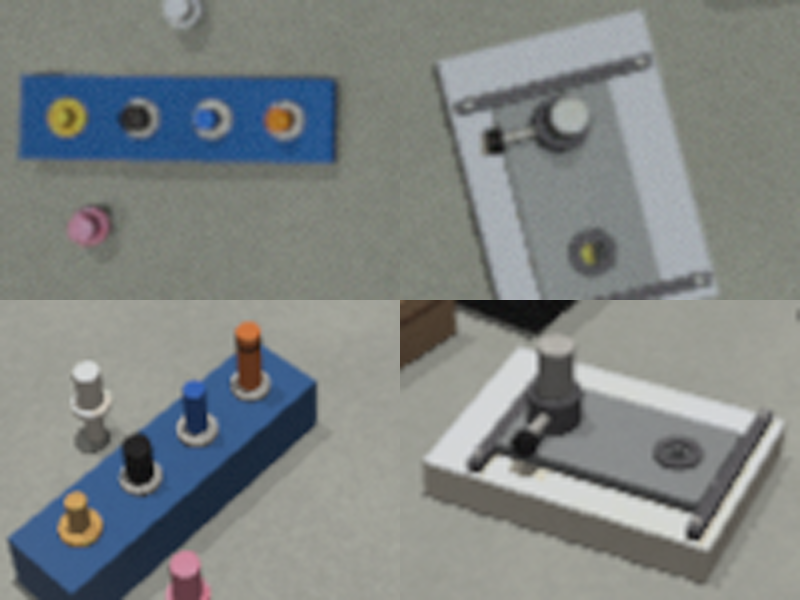

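The crop confirms it. The drift (orange) has its collar at top-view pixel (281.5,229.2), the bolt (black) at (245.5,228.8), and the levelling ring is at (388,206.8). Brass shows on the ring's left (+y) side. Next I'll convert these to positions.

```bash
cat > h.py <<'E'
import numpy as np
from plant import status,cams
from scipy.spatial.transform import Rotation as R
def ray(n,u,v):
    c=cams.calibration(n);T=c["cam_to_world"];d=T[:3,:3]@np.linalg.inv(c["camera_matrix"])@[u,v,1]
    return T[:3,3],d
def at(n,u,v,z):
    o,d=ray(n,u,v);return o+d*(z-o[2])/d[2]
def proj(n,P):
    c=cams.calibration(n);T=c["cam_to_world"];p=c["camera_matrix"]@(T[:3,:3].T@(np.asarray(P)-T[:3,3]));return p[:2]/p[2]
def st():
    s=status.get_state();r=R.from_quat(s["tcp_rot"]).as_matrix()
    print("t",s["time"],"p",(s["eef_pos"]*1e3).round(1),"yaw",np.arctan2(r[1,0],r[0,0]).round(4),"tilt",r[:,2].round(4),"F",s["contact_force"].round(1),"op",round(s["opening"],3));return s,r
def go(x,y,z):
    s,r=st();print("d cm tool",(r.T@(np.array([x,y,z])-s["eef_pos"])*100).round(2))
E
python3 - <<'E'
from h import *
np.set_printoptions(suppress=True,precision=4)
C=[(210+67/4,199+118/4),(210+142/4,199+119/4),(210+213/4,199+120/4),(210+286/4,199+121/4)]
P=np.array([at("top",*c,.061) for c in C]);print(P)
y=np.array([90,30,-30,-90])/1000  # image left=+y
A=[np.polyfit(y,P[:,k],1) for k in(0,1)];print(A,[ [np.polyval(a,t) for a in A] for t in y])
for n,u,v in(("side",305,253.2),): print("drift collar side",at(n,u,v,.061))
for z in(.049,.053,.057): print("ring",z,at("top",388,206.8,z),at("side",362.8,180.3,z))
go(.45,-.2,.25)
E
```

```text
[[0.4834 0.3539 0.061 ]
 [0.4822 0.2919 0.061 ]
 [0.481  0.2332 0.061 ]
 [0.4797 0.1728 0.061 ]]
[array([0.0203, 0.4816]), array([1.003 , 0.2629])] [[np.float64(0.48339727476908007), np.float64(0.3532178500037726)], [np.float64(0.4821796444866493), np.float64(0.2930352645514243)], [np.float64(0.4809620142042186), np.float64(0.23285267909907598)], [np.float64(0.4797443839217878), np.float64(0.1726700936467277)]]
drift collar side [0.479  0.1742 0.061 ]
ring 0.049 [ 0.5522 -0.1821  0.049 ] [ 0.5496 -0.1851  0.049 ]
ring 0.053 [ 0.5521 -0.1815  0.053 ] [ 0.5469 -0.1809  0.053 ]
ring 0.057 [ 0.5519 -0.1809  0.057 ] [ 0.5441 -0.1767  0.057 ]
t 0.1 p [ 183.1 -649.1  249.1] yaw 0.2748 tilt [-0.0003  0.0021 -1.    ] F [-0.3  0.9 -0.3] op 1.0
d cm tool [ 37.87 -35.98  -0.01]
```

```bash
python3 -m inch '[[1,[20,-15,0],-0.3],[1,[41.4,-29.9,0],-0.6],[1,[41.4,-29.9,0],-0.9],[1,[41.4,-29.9,0],-1.276],[1,[41.4,-29.9,0],-1.276],[1,[41.4,-29.9,0],-1.276],[1,[41.4,-29.9,0],-1.276],[1,[41.4,-29.9,0],-1.276],[1,[41.4,-29.9,0],-1.276],[1,[41.4,-29.9,0],-1.276],[1,[41.4,-29.9,0],-1.276],[1,[41.4,-29.9,0],-1.276]]' 40; python3 -c "
from h import *
go(.4795,.173,.16)"
```

```text
time: 1.3
eef_pos: [0.5011, -0.2479, 0.2498]
tcp_rot: [0.713, 0.701, -0.0, -0.0]
contact_force: [0.2, -0.6, 0.1]
opening: 0.996
t 1.3 p [ 501.1 -247.9  249.8] yaw 1.5544 tilt [-9.e-04  4.e-04 -1.e+00] F [ 0.2 -0.6  0.1] op 0.996
d cm tool [42.05 -2.84  9.  ]
```

```bash
python3 -m inch '[[1,[20,-1.4,2],0],[0.3,[42.0,-2.8,4],0],[0.3,[42.0,-2.8,9],0],[0.3,[42.0,-2.8,9],0],[0.3,[42.0,-2.8,9],0],[0.3,[42.0,-2.8,9],0],[0.3,[42.0,-2.8,9],0],[0.3,[42.0,-2.8,9],0],[0.3,[42.0,-2.8,9],0],[0.3,[42.0,-2.8,9],0],[0.3,[42.0,-2.8,9],0],[0.3,[42.0,-2.8,9],0]]'; python3 - <<'E'
from h import *
import cv2
go(.4795,.173,.096)
cv2.imwrite("pics/s1.png",cv2.resize(cams.read_camera("side")[180:300,250:370],(480,480),interpolation=cv2.INTER_CUBIC))
E
```

```text
time: 2.5
eef_pos: [0.4816, 0.1692, 0.1606]
tcp_rot: [0.715, 0.699, 0.0, 0.0]
contact_force: [0.5, -0.5, 0.5]
opening: 0.651
t 2.5 p [481.6 169.2 160.6] yaw 1.5486 tilt [ 5.e-04 -5.e-04 -1.e+00] F [ 0.5 -0.5  0.5] op 0.651
d cm tool [ 0.37 -0.22  6.46]
```

View pics/s1.png

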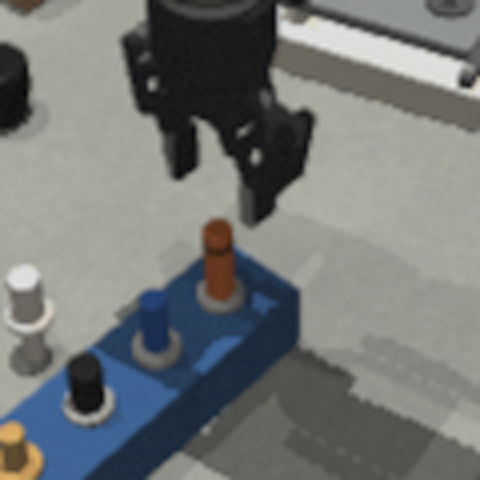

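Fingers straddle the orange handle (handle at crop (218,265)). The aim looks right, so I'll descend and grip.

```bash
python3 -m inch '[[0.3,[0.3,-0.2,3],0],[0.3,[0.3,-0.2,6.5],0],[0.3,[0.3,-0.2,6.5],0],[-0.7,[0.3,-0.2,6.5],0],[-0.7,[0.3,-0.2,6.5],0],[-0.7,[0.3,-0.2,6.5],0],[-0.7,[0.3,-0.2,6.5],0],[-0.7,[0.3,-0.2,6.5],0],[-0.7,[0.3,-0.2,6.5],0]]' 60; python3 -c "
from h import *
st()"
```

```text
time: 3.45
eef_pos: [0.4807, 0.174, 0.0977]
tcp_rot: [0.714, 0.7, 0.001, 0.002]
contact_force: [-0.3, -2.2, 6.4]
opening: 0.221
t 3.45 p [480.7 174.   97.7] yaw 1.5512 tilt [ 4.1e-03 -2.0e-04 -1.0e+00] F [-0.3 -2.2  6.4] op 0.221
```

```bash
python3 -m inch '[[-0.7,[0,0,-3],0],[-0.7,[0,0,-7],0],[-0.7,[0,0,-11],0],[-0.7,[0,0,-13],0],[-0.7,[-6,1.5,-13],0],[-0.7,[-14,3,-13],0],[-0.7,[-22,5,-13],0],[-0.7,[-30,7,-13],0],[-0.7,[-35.4,7.7,-13],0],[-0.7,[-35.4,7.7,-13],0],[-0.7,[-35.4,7.7,-13],0],[-0.7,[-35.4,7.7,-13],0],[-0.7,[-35.4,7.7,-13],0],[-0.7,[-35.4,7.7,-13],0],[-0.7,[-35.4,7.7,-13],0]]'; python3 - <<'E'
from h import *
import cv2
st()
t=cams.read_camera("top");s=cams.read_camera("side")
cv2.imwrite("pics/t2.png",t);cv2.imwrite("pics/s2.png",s)
cv2.imwrite("pics/c2.png",np.hstack([cv2.resize(i,(400,500),interpolation=cv2.INTER_CUBIC) for i in(s[105:205,323:403],t[157:257,348:428])]))
E
```

```text
time: 4.95
eef_pos: [0.5486, -0.1796, 0.225]
tcp_rot: [0.713, 0.701, 0.0, -0.001]
contact_force: [-0.2, 0.3, -1.5]
opening: 0.219
t 4.95 p [ 548.6 -179.6  225. ] yaw 1.5527 tilt [-8.e-04  1.e-03 -1.e+00] F [-0.2  0.3 -1.5] op 0.219
```

View pics/c2.png

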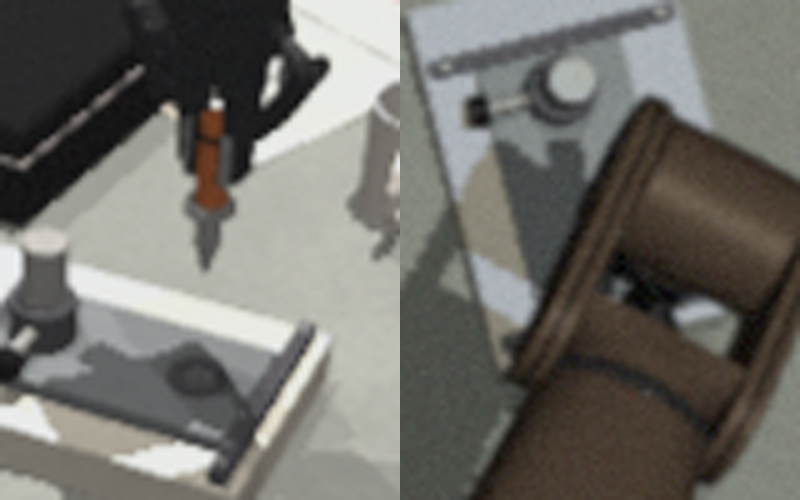

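```bash
python3 - <<'E'
from h import *
import cv2
s,_=st()
p=s["eef_pos"]
print("tip pred px",proj("side",p-[0,0,.088]),"collar under pred",proj("side",p-[0,0,.042]))
t=cv2.imread("pics/top0.png");d=cv2.imread("pics/side0.png")
f=lambda i:cv2.convertScaleAbs(cv2.resize(i,(400,400),interpolation=cv2.INTER_CUBIC),alpha=1.6,beta=-20)
cv2.imwrite("pics/c3.png",np.hstack([f(t[197:217,378:398]),f(d[170:190,353:373])]))
e=np.array([np.cos(.24),np.sin(.24),0]);y=np.array([-e[1],e[0],0])
E
```

```text
t 5.05 p [ 548.8 -179.7  225.3] yaw 1.553 tilt [-2.e-04  3.e-04 -1.e+00] F [ 0.6  0.2 -2.8] op 0.214
tip pred px [363.77256676 158.92067121] collar under pred [364.74465052 146.49621249]
```

View pics/c3.png

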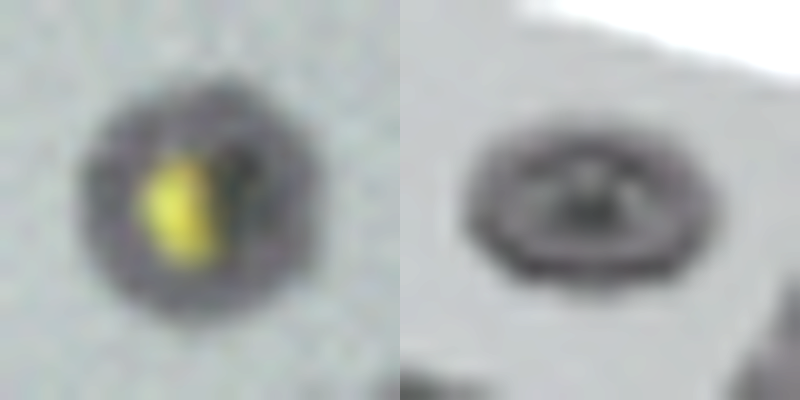

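```bash
python3 - <<'E'
from h import *
import cv2
o1,d1=ray("top",387.5,206.65);o2,d2=ray("side",362.1,179.3)
d1/=np.linalg.norm(d1);d2/=np.linalg.norm(d2)
a=np.linalg.lstsq(np.c_[d1,-d2],o2-o1,rcond=None)[0]
print("tri",o1+a[0]*d1,o2+a[1]*d2)
for z in (.05,.053,.056):print(at("top",387.5,206.65,z),at("side",362.1,179.3,z))
# brass area, yellow = R-B excess
t=cv2.imread("pics/top0.png").astype(float)[199:215,380:396];w=np.clip((t[...,1]+t[...,2])/2-t[...,0]-8,0,None);w[w<12]=0
v,u=np.mgrid[199:215,380:396];c=((u*w).sum()/w.sum(),(v*w).sum()/w.sum());P=at("top",*c,.036)
pk=np.sort(w.ravel())[::-1][:6];print("brass centroid",c,P,"area mm2",w.sum()/pk[:3].mean()*3.37**2,pk.round())
s,r=st();C=at("top",387.5,206.65,.053);yh=np.array([-np.sin(.24),np.cos(.24),0]);print("brass along y",(P-C)@yh)
for k in (.004,):go(*(C-k*yh)[:2],.165)
E
```

```text
tri [ 0.55246695 -0.17954824  0.05513902] [ 0.55005772 -0.18122774  0.05525935]
[ 0.5527089  -0.18026349  0.05      ] [ 0.55366262 -0.18677575  0.05      ]
[ 0.55256766 -0.17984595  0.053     ] [ 0.55160634 -0.18361109  0.053     ]
[ 0.55242642 -0.17942841  0.056     ] [ 0.54955006 -0.18044644  0.056     ]
brass centroid (np.float64(386.51644736842104), np.float64(207.1233552631579)) [ 0.55179342 -0.17887086  0.036     ] area mm2 116.37632359550564 [64. 58. 57. 57. 54. 42.]
t 5.05 p [ 548.8 -179.7  225.3] yaw 1.553 tilt [-2.e-04  3.e-04 -1.e+00] F [ 0.6  0.2 -2.8] op 0.214
brass along y 0.00113118582486998
t 5.05 p [ 548.8 -179.7  225.3] yaw 1.553 tilt [-2.e-04  3.e-04 -1.e+00] F [ 0.6  0.2 -2.8] op 0.214
d cm tool [-0.39  0.48  6.03]
```

```bash
python3 -m inch '[[-0.7,[-0.46,0.38,3],0],[-0.7,[-0.46,0.38,6],0],[-0.7,[-0.46,0.38,7.5],0],[-0.7,[-0.46,0.38,7.5],0],[-0.7,[-0.46,0.38,7.5],0]]'; python3 -c "
from h import *
go(.5525,-.1844,.130)"
```

```text
time: 5.55
eef_pos: [0.553, -0.1858, 0.1511]
tcp_rot: [0.714, 0.7, 0.0, 0.0]
contact_force: [0.7, -0.2, -1.6]
opening: 0.219
t 5.55 p [ 553.  -185.8  151.1] yaw 1.5515 tilt [ 7.e-04 -3.e-04 -1.e+00] F [ 0.7 -0.2 -1.6] op 0.219
d cm tool [ 0.14 -0.06  2.11]
```

```bash
python3 -m inch '[[-0.7,[0.1,-0.05,0.6],0],[-0.7,[0.1,-0.05,1.2],0],[-0.7,[0.1,-0.05,1.6],0],[-0.7,[0.1,-0.05,2.0],0],[-0.7,[0.1,-0.05,2.1],0],[-0.7,[0.1,-0.05,2.1],0]]'; python3 -c "
from h import *
go(.5525,-.1844,.120)"
```

```text
time: 6.15
eef_pos: [0.552, -0.1851, 0.129]
tcp_rot: [0.714, 0.7, -0.0, -0.0]
contact_force: [0.2, 0.2, -2.8]
opening: 0.218
t 6.15 p [ 552.  -185.1  129. ] yaw 1.5508 tilt [-5.e-04  2.e-04 -1.e+00] F [ 0.2  0.2 -2.8] op 0.218
d cm tool [0.07 0.05 0.9 ]
```

```bash
python3 -m inch '[[-0.7,[0,0.02,0.3],0],[-0.7,[0,0.02,0.6],0],[-0.7,[0,0.02,0.8],0],[-0.7,[0,0.02,1.0],0],[-0.7,[0,0.02,1.0],0]]'; python3 -c "
from h import *
st()"
```

```text
time: 6.65
eef_pos: [0.552, -0.1851, 0.1191]
tcp_rot: [0.714, 0.7, -0.0, -0.0]
contact_force: [-1.5, 0.4, -1.9]
opening: 0.215
t 6.65 p [ 552.  -185.1  119.1] yaw 1.551 tilt [-1.1e-03  2.0e-04 -1.0e+00] F [-1.5  0.4 -1.9] op 0.215
```

```bash
python3 -m inch '[[-0.7,[0,0,0.2],0],[-0.7,[0,0,0.4],0],[-0.7,[0,0,0.5],0],[-0.7,[0,0,0.5],0]]'; python3 -c "
from h import *
st()"
```

```text
time: 7.05
eef_pos: [0.5521, -0.1856, 0.1159]
tcp_rot: [0.714, 0.7, -0.001, -0.0]
contact_force: [-5.5, 0.5, 5.0]
opening: 0.219
t 7.05 p [ 552.1 -185.6  115.9] yaw 1.5514 tilt [-1.4e-03 -9.0e-04 -1.0e+00] F [-5.5  0.5  5. ] op 0.219
```

```bash
python3 -m inch '[[-0.7,[-0.03,-0.15,0],0],[-0.7,[-0.03,-0.15,0],0],[-0.7,[-0.03,-0.15,0.2],0],[-0.7,[-0.03,-0.15,0.2],0]]'; python3 -c "
from h import *
s,_=st();F=s['contact_force'];print(F@[.971,.238,0],F@[-.238,.971,0])"
```

```text
time: 7.45
eef_pos: [0.5515, -0.1861, 0.1138]
tcp_rot: [0.714, 0.7, -0.0, 0.001]
contact_force: [-3.5, 0.3, 4.8]
opening: 0.218
t 7.45 p [ 551.5 -186.1  113.8] yaw 1.5512 tilt [ 0.0016 -0.0017 -1.    ] F [-3.5  0.3  4.8] op 0.218
-3.3301007546260872 1.1728538573704814
```

```bash
python3 -m inch '[[-0.7,[-0.06,-0.1,0.1],0],[-0.7,[-0.06,-0.1,0.2],0],[-0.7,[-0.1,-0.1,0.3],0],[-0.7,[-0.1,-0.1,0.3],0]]'; python3 -c "
from h import *
s,_=st();F=s['contact_force'];print(F@[.971,.238,0],F@[-.238,.971,0])"
```

```text
time: 7.85
eef_pos: [0.5511, -0.1871, 0.1103]
tcp_rot: [0.714, 0.7, 0.001, 0.002]
contact_force: [1.4, 0.2, 3.4]
opening: 0.214
t 7.85 p [ 551.1 -187.1  110.3] yaw 1.5507 tilt [ 0.0039 -0.0019 -1.    ] F [1.4 0.2 3.4] op 0.214
1.38136331447764 -0.1522299628244516
```

```bash
python3 -m inch '[[-0.7,[-0.05,0.01,0.1],0],[-0.7,[-0.1,0.02,0.2],0],[-0.7,[-0.1,0.02,0.3],0],[-0.7,[-0.1,0.02,0.3],0]]'; python3 -c "
from h import *
s,_=st();F=s['contact_force'];print(F@[.971,.238,0],F@[-.238,.971,0])"
```

```text
time: 8.25
eef_pos: [0.5513, -0.188, 0.1072]
tcp_rot: [0.714, 0.7, 0.001, 0.002]
contact_force: [1.2, -0.3, 5.2]
opening: 0.215
t 8.25 p [ 551.3 -188.   107.2] yaw 1.5506 tilt [ 0.0038 -0.0017 -1.    ] F [ 1.2 -0.3  5.2] op 0.215
1.1231534150038742 -0.5698679650022193
```

```bash
python3 -m inch '[[-0.7,[-0.05,0.01,0.15],0],[-0.7,[-0.1,0.02,0.3],0],[-0.7,[-0.1,0.02,0.4],0],[-0.7,[-0.1,0.02,0.4],0]]'; python3 -c "
from h import *
s,_=st();F=s['contact_force'];print(F@[.971,.238,0],F@[-.238,.971,0])"
```

```text
time: 8.65
eef_pos: [0.5516, -0.1891, 0.1033]
tcp_rot: [0.714, 0.7, 0.001, 0.002]
contact_force: [2.9, -0.5, 5.3]
opening: 0.219
t 8.65 p [ 551.6 -189.1  103.3] yaw 1.5506 tilt [ 0.004 -0.002 -1.   ] F [ 2.9 -0.5  5.3] op 0.219
2.6914904451718513 -1.1447604170287793
```

```bash
python3 -m inch '[[-0.7,[-0.03,0.03,0.15],0],[-0.7,[-0.06,0.05,0.3],0],[-0.7,[-0.06,0.05,0.4],0],[-0.7,[-0.06,0.05,0.4],0]]'; python3 -c "
from h import *
s,_=st();F=s['contact_force'];print(F@[.971,.238,0],F@[-.238,.971,0])"
```

```text
time: 9.05
eef_pos: [0.5516, -0.1896, 0.0985]
tcp_rot: [0.714, 0.7, 0.001, 0.002]
contact_force: [3.9, -2.0, 2.5]
opening: 0.221
t 9.05 p [ 551.6 -189.6   98.5] yaw 1.5507 tilt [ 0.0033 -0.0018 -1.    ] F [ 3.9 -2.   2.5] op 0.221
3.2716671410101754 -2.858593101816247
```

```bash
python3 -m inch '[[-0.7,[-0.03,0.06,0.1],0],[-0.7,[-0.03,0.06,0.2],0],[-0.7,[-0.03,0.06,0.3],0],[-0.7,[-0.03,0.06,0.3],0]]'; python3 -c "
from h import *
s,_=st();F=s['contact_force'];print(F@[.971,.238,0],F@[-.238,.971,0])"
```

```text
time: 9.45
eef_pos: [0.5518, -0.1898, 0.0958]
tcp_rot: [0.714, 0.7, 0.0, 0.001]
contact_force: [4.2, -2.1, 3.6]
opening: 0.22
t 9.45 p [ 551.8 -189.8   95.8] yaw 1.5508 tilt [ 0.0015 -0.0011 -1.    ] F [ 4.2 -2.1  3.6] op 0.22
3.579321020904201 -3.0541349551678363
```

```bash
python3 -m inch '[[-0.7,[-0.03,0.04,0.1],0],[-0.7,[-0.03,0.04,0.2],0],[-0.7,[-0.03,0.04,0.3],0],[-0.7,[-0.03,0.04,0.3],0]]'; python3 -c "
from h import *
s,_=st();F=s['contact_force'];print(F@[.971,.238,0],F@[-.238,.971,0])"
```

```text
time: 9.85
eef_pos: [0.5521, -0.1901, 0.0956]
tcp_rot: [0.714, 0.7, -0.0, -0.0]
contact_force: [-1.7, -0.4, 17.5]
opening: 0.217
t 9.85 p [ 552.1 -190.1   95.6] yaw 1.5513 tilt [-6.e-04 -5.e-04 -1.e+00] F [-1.7 -0.4 17.5] op 0.217
-1.7072123640382941 0.017950163600183224
```

```bash
python3 -m inch '[[-0.7,[0,0,-0.05],0],[-0.7,[0,0,-0.05],0],[-0.7,[0,0,-0.05],0],[-0.7,[0,0,-0.05],0]]'; python3 -c "
from h import *
s,_=st();F=s['contact_force'];print(F@[.971,.238,0],F@[-.238,.971,0])"
```

```text
time: 10.25
eef_pos: [0.5521, -0.1901, 0.0956]
tcp_rot: [0.714, 0.7, -0.0, 0.0]
contact_force: [-0.6, -0.4, 15.5]
opening: 0.219
t 10.25 p [ 552.1 -190.1   95.6] yaw 1.5512 tilt [-2.e-04 -7.e-04 -1.e+00] F [-0.6 -0.4 15.5] op 0.219
-0.6441348356786863 -0.22799766802905436
```

```bash
python3 -m inch '[[-0.7,[0,0,-1.5],0],[-0.7,[0,0,-4],0],[-0.7,[0,0,-8],0],[-0.7,[0,0,-12],0],[-0.7,[0,0,-13],0],[-0.7,[7,-1.5,-13],0],[-0.7,[15,-3,-13],0],[-0.7,[23,-5,-13],0],[-0.7,[31,-7,-11],0],[-0.7,[36.3,-7.85,-9],0],[-0.7,[36.3,-7.85,-9],0],[-0.7,[36.3,-7.85,-9],0],[-0.7,[36.3,-7.85,-9],0],[-0.7,[36.3,-7.85,-9],0],[-0.7,[36.3,-7.85,-9],0]]'; python3 - <<'E'
from h import *
import cv2
go(.4807,.174,.1475)
s=cams.read_camera("side")[205:285,265:365];t=cams.read_camera("top")[192:222,373:403]
cv2.imwrite("pics/c4.png",np.hstack([cv2.resize(s,(500,400),interpolation=cv2.INTER_CUBIC),cv2.resize(t,(300,400),interpolation=cv2.INTER_CUBIC)]))
E
```

```text
time: 11.75
eef_pos: [0.4779, 0.1748, 0.1797]
tcp_rot: [0.714, 0.701, -0.003, -0.002]
contact_force: [0.0, -1.2, -2.6]
opening: 0.222
t 11.75 p [477.9 174.8 179.7] yaw 1.5525 tilt [-0.0073 -0.0017 -1.    ] F [ 0.  -1.2 -2.6] op 0.222
d cm tool [-0.06  0.31  3.22]
```

View pics/c4.png

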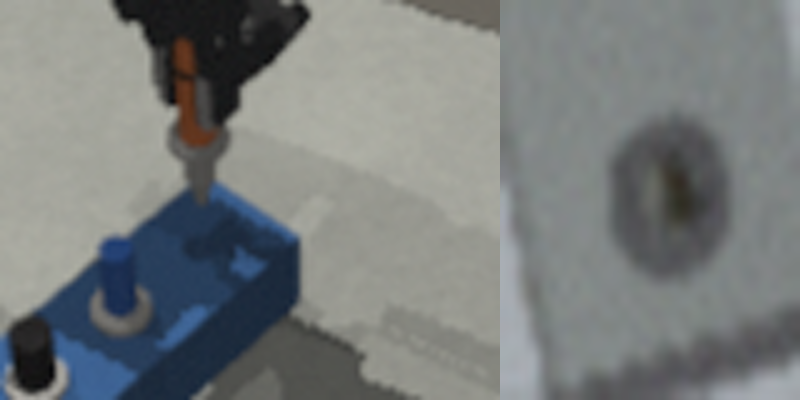

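Right panel: the brass crescent is gone, so the holes are aligned. Left panel: the drift tip is at crop (200,203), over the empty slot. I'll check its lean against the projection.

```bash
python3 - <<'E'
from h import *
s,r=st();p=s["eef_pos"]
for k in(-.024,.042,.088): print(k,(proj("side",p+r[:,2]*k)-[265,205])*5)
E
```

```text
t 11.85 p [479.6 173.9 181.4] yaw 1.5499 tilt [-3.5e-03 -9.0e-04 -1.0e+00] F [ 0.1  0.8 -1.3] op 0.216
-0.024 [190.56881932  41.0415231 ]
0.042 [195.29953918 136.66771315]
0.088 [198.36998437 198.733315  ]
```

```bash
python3 -m inch '[[-0.7,[0,0.12,1.5],0],[-0.7,[0,0.12,3.0],0],[-0.7,[0,0.12,4.0],0],[-0.7,[0,0.12,5.0],0],[-0.7,[0,0.12,5.0],0],[-0.7,[0,0.12,5.0],0]]'; python3 -c "
from h import *
go(.4807,.174,.1)"
```

```text
time: 12.45
eef_pos: [0.4817, 0.1746, 0.1327]
tcp_rot: [0.714, 0.7, -0.0, -0.0]
contact_force: [-0.1, -0.6, -1.6]
opening: 0.223
t 12.45 p [481.7 174.6 132.7] yaw 1.5503 tilt [-3.e-04 -0.e+00 -1.e+00] F [-0.1 -0.6 -1.6] op 0.223
d cm tool [-0.06 -0.1   3.27]
```

```bash
python3 -m inch '[[-0.7,[-0.06,-0.1,0.8],0],[-0.7,[-0.06,-0.1,1.6],0],[-0.7,[-0.06,-0.1,2.2],0],[-0.7,[-0.06,-0.1,2.8],0],[-0.7,[-0.06,-0.1,2.9],0],[-0.7,[-0.06,-0.1,2.9],0]]'; python3 -c "
from h import *
go(.4807,.174,.0977)"
```

```text
time: 13.05
eef_pos: [0.4804, 0.1743, 0.1034]
tcp_rot: [0.714, 0.7, -0.0, -0.0]
contact_force: [0.2, -0.2, -2.0]
opening: 0.216
t 13.05 p [480.4 174.3 103.4] yaw 1.5508 tilt [-6.e-04 -1.e-04 -1.e+00] F [ 0.2 -0.2 -2. ] op 0.216
d cm tool [-0.03  0.03  0.57]
```

```bash
python3 -m inch '[[-0.7,[0,0,0.2],0],[-0.7,[0,0,0.4],0],[-0.7,[0,0,0.55],0],[-0.7,[0,0,0.6],0],[-0.7,[0,0,0.6],0]]'; python3 -c "
from h import *
go(.4807,.174,.0977)"
```

```text
time: 13.55
eef_pos: [0.4807, 0.1743, 0.098]
tcp_rot: [0.714, 0.7, 0.0, 0.0]
contact_force: [-0.3, 0.0, -1.0]
opening: 0.217
t 13.55 p [480.7 174.3  98. ] yaw 1.5509 tilt [ 1.e-04  0.e+00 -1.e+00] F [-0.3  0.  -1. ] op 0.217
d cm tool [-0.03  0.    0.03]
```

```bash
python3 -m inch '[[-0.7,[0,0,0.12],0],[-0.7,[0,0,0.12],0],[0.3,[0,0,0.12],0],[0.3,[0,0,0.12],0],[0.3,[0,0,0.12],0],[0.3,[0,0,0.12],0],[0.3,[0,0,0.12],0],[0.3,[0,0,-2],0],[0.3,[0,0,-6],0],[0.3,[0,0,-10],0],[0.3,[0,0,-10],0],[0.3,[0,0,-10],0]]'; python3 - <<'E'
from h import *
import cv2
# bolt: slot two steps (120 mm) along rack +y from drift slot
go(.4807+.0024,.174+.120,.12)
s=cams.read_camera("side")[205:305,240:360]
cv2.imwrite("pics/c5.png",cv2.resize(s,(600,500),interpolation=cv2.INTER_CUBIC))
E
```

```text
time: 14.75
eef_pos: [0.4813, 0.1744, 0.1992]
tcp_rot: [0.714, 0.7, 0.001, 0.001]
contact_force: [-0.2, -0.3, -1.3]
opening: 0.653
t 14.75 p [481.3 174.4 199.2] yaw 1.5508 tilt [ 3.e-03  5.e-04 -1.e+00] F [-0.2 -0.3 -1.3] op 0.653
d cm tool [11.96 -0.08  7.92]
```

View pics/c5.png

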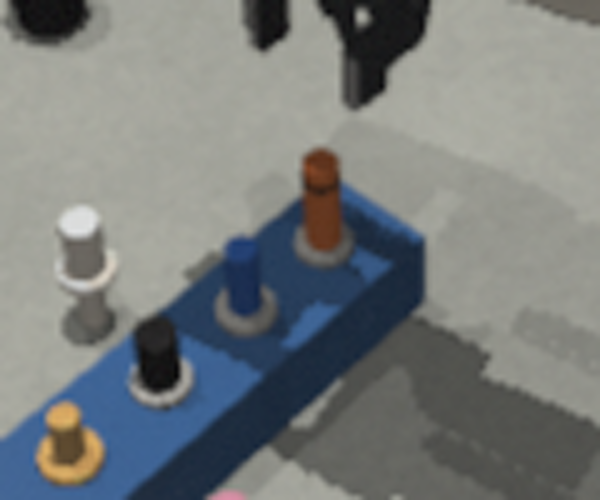

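Drift is back, with its collar flat on the rack at crop (323,245). Now the bolt.

```bash
python3 -m inch '[[0.2,[5,-0.05,0],0],[0.2,[10,-0.08,0],0],[0.2,[11.96,-0.08,2],0],[0.2,[11.96,-0.08,5],0],[0.2,[11.96,-0.08,6.5],0],[0.2,[11.96,-0.08,6.5],0],[0.2,[11.96,-0.08,6.5],0]]'; python3 -c "
from h import *
go(.483,.294,.086)"
```

```text
time: 15.5
eef_pos: [0.482, 0.2933, 0.1323]
tcp_rot: [0.714, 0.7, -0.001, -0.0]
contact_force: [-0.7, -0.5, -0.4]
opening: 0.598
t 15.5 p [482.  293.3 132.3] yaw 1.55 tilt [-1.5e-03 -6.0e-04 -1.0e+00] F [-0.7 -0.5 -0.4] op 0.598
d cm tool [0.08 0.11 4.63]
```

```bash
python3 -m inch '[[0.2,[0.07,0.08,1.5],0],[0.2,[0.07,0.08,3.5],0],[0.2,[0.07,0.08,4.6],0],[0.2,[0.07,0.08,4.6],0],[0.2,[0.07,0.08,4.6],0],[-0.6,[0.07,0.08,4.6],0],[-0.6,[0.07,0.08,4.6],0],[-0.6,[0.07,0.08,4.6],0],[-0.6,[0.07,0.08,4.6],0],[-0.6,[0.07,0.08,4.6],0]]' 60; python3 -c "
from h import *
st()"
```

```text
time: 16.5
eef_pos: [0.4838, 0.2949, 0.088]
tcp_rot: [0.714, 0.7, 0.001, 0.0]
contact_force: [-1.4, 0.2, 5.7]
opening: 0.241
t 16.5 p [483.8 294.9  88. ] yaw 1.5509 tilt [ 1.9e-03  7.0e-04 -1.0e+00] F [-1.4  0.2  5.7] op 0.241
```

```bash
python3 -m inch '[[-0.6,[0,0,-3],0],[-0.6,[0,0,-7],0],[-0.6,[0,0,-11],0],[-0.6,[0,0,-13],0],[-0.6,[-8,1.3,-13],0],[-0.6,[-16,2.6,-13],0],[-0.6,[-24,3.9,-13],0],[-0.6,[-32,5.2,-13],0],[-0.6,[-40,6.5,-13],0],[-0.6,[-48.3,7.8,-13],0],[-0.6,[-48.3,7.8,-13],0],[-0.6,[-48.3,7.8,-13],0],[-0.6,[-48.3,7.8,-13],0],[-0.6,[-48.3,7.8,-13],0],[-0.6,[-48.3,7.8,-13],0],[-0.6,[-48.3,7.8,-13],0],[-0.6,[-48.3,7.8,-13],0]]'; python3 - <<'E'
from h import *
import cv2
go(.5521,-.1896,.14)
s,r=st();p=s["eef_pos"]
for k in(.033,.073):print((proj("side",p+r[:,2]*k)-[323,125])*6)
s=cams.read_camera("side")[125:205,323:403]
cv2.imwrite("pics/c6.png",cv2.resize(s,(480,480),interpolation=cv2.INTER_CUBIC))
E
```

```text
time: 18.2
eef_pos: [0.5507, -0.1888, 0.2157]
tcp_rot: [0.714, 0.7, -0.0, -0.001]
contact_force: [0.2, 1.3, -1.5]
opening: 0.233
t 18.2 p [ 550.7 -188.8  215.7] yaw 1.5514 tilt [-0.0018  0.0014 -1.    ] F [ 0.2  1.3 -1.5] op 0.233
d cm tool [-0.09  0.15  7.57]
t 18.2 p [ 550.7 -188.8  215.7] yaw 1.5514 tilt [-0.0018  0.0014 -1.    ] F [ 0.2  1.3 -1.5] op 0.233
[257.82370281 120.79878022]
[252.66211453 185.76719748]
```

View pics/c6.png

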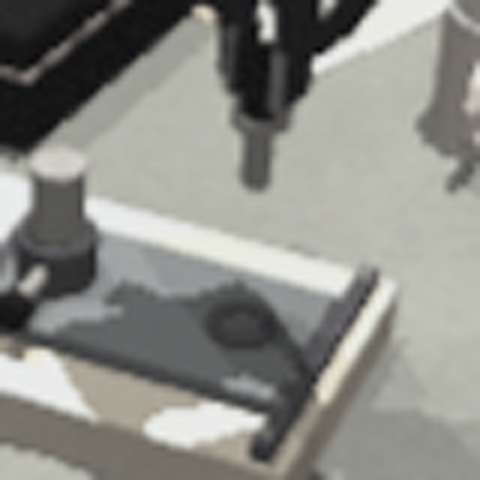

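```bash
python3 -m inch '[[-0.6,[0.02,0.14,3],0],[-0.6,[0.02,0.14,6],0],[-0.6,[0.02,0.14,8],0],[-0.6,[0.02,0.14,8.5],0],[-0.6,[0.02,0.14,8.5],0],[-0.6,[0.02,0.14,8.5],0]]'; python3 -c "
from h import *
go(.5521,-.1885,.121)"
```

```text
time: 18.85
eef_pos: [0.5537, -0.1896, 0.1334]
tcp_rot: [0.714, 0.7, 0.0, 0.001]
contact_force: [-0.3, 0.0, -1.5]
opening: 0.237
t 18.85 p [ 553.7 -189.6  133.4] yaw 1.5518 tilt [ 0.0022 -0.0012 -1.    ] F [-0.3  0.  -1.5] op 0.237
d cm tool [ 0.11 -0.16  1.24]
```

```bash
python3 -m inch '[[-0.6,[0.1,-0.12,0],0],[-0.6,[0.1,-0.12,0.3],0],[-0.6,[0.1,-0.12,0.6],0],[-0.6,[0.1,-0.12,0.9],0],[-0.6,[0.1,-0.12,1.1],0],[-0.6,[0.1,-0.12,1.1],0]]'; python3 -c "
from h import *
s,_=st();F=s['contact_force'];print(F@[.971,.238,0],F@[-.238,.971,0])
go(.5521,-.1885,.116)"
```

```text
time: 19.45
eef_pos: [0.5512, -0.1886, 0.1202]
tcp_rot: [0.714, 0.7, -0.0, -0.001]
contact_force: [-0.4, 0.4, -1.7]
opening: 0.239
t 19.45 p [ 551.2 -188.6  120.2] yaw 1.5507 tilt [-1.e-03  6.e-04 -1.e+00] F [-0.4  0.4 -1.7] op 0.239
-0.30221260043091713 0.5255041242405817
t 19.45 p [ 551.2 -188.6  120.2] yaw 1.5507 tilt [-1.e-03  6.e-04 -1.e+00] F [-0.4  0.4 -1.7] op 0.239
d cm tool [0.01 0.09 0.42]
```

```bash
python3 -m inch '[[-0.6,[0,0.05,0.2],0],[-0.6,[0,0.05,0.4],0],[-0.6,[0,0.05,0.5],0],[-0.6,[0,0.05,0.5],0]]'; python3 -c "
from h import *
s,_=st();F=s['contact_force'];print(F@[.971,.238,0],F@[-.238,.971,0])"
```

```text
time: 19.85
eef_pos: [0.5519, -0.1887, 0.1155]
tcp_rot: [0.714, 0.7, -0.0, -0.0]
contact_force: [0.7, -0.2, -1.4]
opening: 0.235
t 19.85 p [ 551.9 -188.7  115.5] yaw 1.5508 tilt [-4.e-04  2.e-04 -1.e+00] F [ 0.7 -0.2 -1.4] op 0.235
0.6716267887550542 -0.3217659449931133
```

```bash
python3 -m inch '[[-0.6,[0,0,0.2],0],[-0.6,[0,0,0.4],0],[-0.6,[0,0,0.6],0],[-0.6,[0,0,0.6],0]]'; python3 -c "
from h import *
s,_=st();F=s['contact_force'];print(F@[.971,.238,0],F@[-.238,.971,0])"
```

```text
time: 20.25
eef_pos: [0.5518, -0.1886, 0.1093]
tcp_rot: [0.714, 0.7, -0.0, -0.0]
contact_force: [0.1, 0.1, -1.5]
opening: 0.239
t 20.25 p [ 551.8 -188.6  109.3] yaw 1.5508 tilt [-7.e-04  4.e-04 -1.e+00] F [ 0.1  0.1 -1.5] op 0.239
0.13190622218583617 0.09791997233915543
```

```bash
python3 -m inch '[[-0.6,[0,0,0.15],0],[-0.6,[0,0,0.3],0],[-0.6,[0,0,0.45],0],[-0.6,[0,0,0.6],0],[-0.6,[0,0,0.6],0]]'; python3 -c "
from h import *
s,_=st();F=s['contact_force'];print(F@[.971,.238,0],F@[-.238,.971,0])"
```

```text
time: 20.75
eef_pos: [0.5521, -0.189, 0.1037]
tcp_rot: [0.714, 0.7, -0.0, 0.0]
contact_force: [0.6, -0.6, -1.4]
opening: 0.239
t 20.75 p [ 552.1 -189.   103.7] yaw 1.5508 tilt [ 3.e-04 -5.e-04 -1.e+00] F [ 0.6 -0.6 -1.4] op 0.239
0.4822918644033588 -0.7147982740235854
```

```bash
python3 -m inch '[[-0.6,[0,0,0.2],0],[-0.6,[0,0,0.4],0],[-0.6,[0,0,0.6],0],[-0.6,[0,0,0.8],0],[-0.6,[0,0,1.0],0],[-0.6,[0,0,1.2],0],[-0.6,[0,0,1.3],0],[-0.6,[0,0,1.3],0]]'; python3 -c "
from h import *
s,_=st();F=s['contact_force'];print(F@[.971,.238,0],F@[-.238,.971,0])"
```

```text
time: 21.55
eef_pos: [0.5521, -0.1889, 0.0906]
tcp_rot: [0.714, 0.7, -0.0, 0.0]
contact_force: [1.1, -1.8, -3.0]
opening: 0.236
t 21.55 p [ 552.1 -188.9   90.6] yaw 1.5508 tilt [ 1.e-04 -2.e-04 -1.e+00] F [ 1.1 -1.8 -3. ] op 0.236
0.6219936081885687 -1.9896700452742397
```

```bash
python3 -m inch '[[-0.6,[-0.03,0,0.15],0],[-0.6,[-0.03,0,0.3],0],[-0.6,[-0.03,0,0.45],0],[-0.6,[-0.03,0,0.55],0],[-0.6,[-0.03,0,0.55],0]]'; python3 -c "
from h import *
s,_=st();F=s['contact_force'];print(F@[.971,.238,0],F@[-.238,.971,0])"
```

```text
time: 22.05
eef_pos: [0.5522, -0.1891, 0.086]
tcp_rot: [0.714, 0.7, -0.0, -0.0]
contact_force: [-1.3, -0.8, 2.9]
opening: 0.234
t 22.05 p [ 552.2 -189.1   86. ] yaw 1.5509 tilt [-2.e-04 -0.e+00 -1.e+00] F [-1.3 -0.8  2.9] op 0.234
-1.4477485003816624 -0.5183097705833363
```

```bash
python3 -m inch '[[-0.6,[0,0,0.1],0],[-0.6,[0,0,0.18],0],[-0.6,[0,0,0.22],0],[-0.6,[0,0,0.22],0],[-0.6,[0,0,0.22],0]]'; python3 -c "
from h import *
st()"
```

```text
time: 22.55
eef_pos: [0.5528, -0.1893, 0.0859]
tcp_rot: [0.714, 0.7, 0.0, 0.0]
contact_force: [-4.1, 0.8, 11.5]
opening: 0.235
t 22.55 p [ 552.8 -189.3   85.9] yaw 1.551 tilt [ 5.e-04 -4.e-04 -1.e+00] F [-4.1  0.8 11.5] op 0.235
```

```bash
python3 -m inch '[[-0.6,[0,-0.05,0.08],0],[-0.6,[0,-0.05,0.16],0],[-0.6,[0,-0.05,0.16],0],[-0.6,[0,-0.05,0.16],0],[-0.6,[0,-0.05,0.16],0]]'; python3 -c "
from h import *
st()"
```

```text
time: 23.05
eef_pos: [0.5528, -0.1894, 0.0859]
tcp_rot: [0.714, 0.7, 0.0, 0.001]
contact_force: [-5.4, 3.0, 17.7]
opening: 0.235
t 23.05 p [ 552.8 -189.4   85.9] yaw 1.5512 tilt [ 1.4e-03 -5.0e-04 -1.0e+00] F [-5.4  3.  17.7] op 0.235
```

```bash
python3 -m inch '[[-0.6,[0,0,0.03],0],[-0.6,[0,0,0.03],0],[-0.6,[0,0,0.03],0],[-0.6,[0,0,0.03],0]]'; python3 -m inch '[[-0.6,[0,0,-0.15],0],[-0.6,[0,0,-0.3],0],[-0.6,[0,0,-0.35],0]]'; python3 -c "
from h import *
st()"
```

```text
time: 23.45
eef_pos: [0.5528, -0.1894, 0.0859]
tcp_rot: [0.714, 0.7, 0.0, 0.001]
contact_force: [-5.7, 2.0, 19.1]
opening: 0.237
time: 23.75
eef_pos: [0.5526, -0.1892, 0.086]
tcp_rot: [0.714, 0.7, 0.001, 0.001]
contact_force: [0.3, 0.9, 3.8]
opening: 0.239
t 23.75 p [ 552.6 -189.2   86. ] yaw 1.5507 tilt [ 2.8e-03 -8.0e-04 -1.0e+00] F [0.3 0.9 3.8] op 0.239
```

```bash
python3 -m inch '[[0.2,[0,0,0],0],[0.2,[0,0,0],0],[0.2,[0,0,0],0],[0.2,[0,0,0],0],[0.2,[0,0,0],0],[0.2,[0,0,-3],0],[0.2,[0,0,-7],0],[0.2,[0,0,-11],0],[0.2,[0,0,-15],0],[0.2,[10,-8,-15],0],[0.2,[18,-10,-15],0],[0.2,[18,-10,-15],0],[0.2,[18,-10,-15],0],[0.2,[18,-10,-15],0],[0.2,[18,-10,-15],0]]'; python3 - <<'E'
from h import *
import cv2
st()
s=cams.read_camera("side");t=cams.read_camera("top")
for P in([.552,-.19,.0766+.018],[.552,-.19,.0526]):print((proj("side",P)-[320,130])*5,(proj("top",P)-[350,165])*5)
cv2.imwrite("pics/c7.png",np.hstack([cv2.resize(i,(400,400),interpolation=cv2.INTER_CUBIC) for i in(s[130:210,320:400],t[165:245,350:430])]))
E
```

```text
time: 25.25
eef_pos: [0.4547, -0.006, 0.2348]
tcp_rot: [0.713, 0.701, 0.0, 0.0]
contact_force: [0.5, -0.4, 0.8]
opening: 0.601
t 25.25 p [454.7  -6.  234.8] yaw 1.5535 tilt [ 8.e-04 -4.e-04 -1.e+00] F [ 0.5 -0.4  0.8] op 0.601
[219.91189897 190.17115497] [212.04089234 205.94589162]
[215.76207694 241.99423052] [202.65859234 209.02883164]
```

View pics/c7.png

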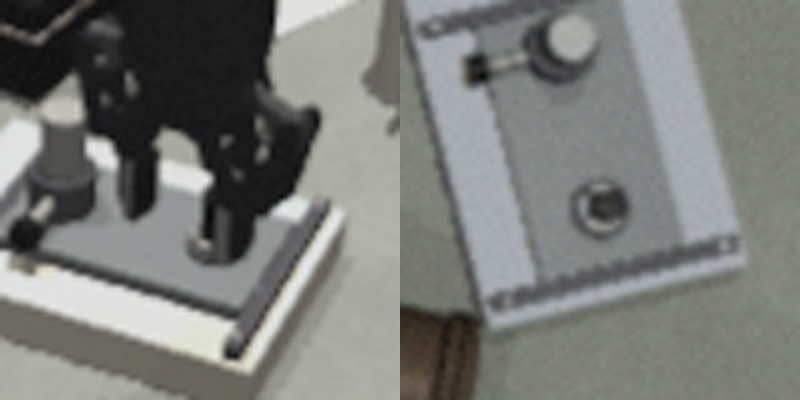

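The side view is partly blocked by the gripper. In the top view the bolt head is centred on the ring at crop (600,207), with the knob upright at (607,206), close to the predicted (612,206). The gripper is clear, so I'm handing in.

```bash
python3 -c "
from plant import ctrl
print(ctrl.sign_off())"
```

```text
the job is handed in; nothing more can be done
None
```

The bolt is in and pressed home, and the drift is back in its own rack slot. I handed the job in at about 25 s of the 72 s allowed; the sign-off gave no verdict.

- **Drift:** I worked it down through both holes, following the contact force, until the collar seated on the ring at about 17 N with almost no side force. A later top view showed the holes lined up. I then returned it to its slot, and a side view showed the collar flat on the rack.
- **Bolt:** It went in with almost no side force. The head met the ring 0.4 mm above the height worked out from the drift's seating. I held it at a reading of about 18–19 N, with 5–6 N sideways while pressing, then let go and backed the gripper off.
- **Last checks:** The top view shows the bolt head centred on the ring and the knob upright. In the last side view the gripper hid the bolt, so that check rests on the top view and the measured height. I last saw the drift before fetching the bolt and did not check it again.
- **Disagreements:** The two cameras put the ring about 2–3 mm apart, and the bolt's tip appeared about 2 mm off its predicted spot in the side view. Both were within the room the fit allowed.

I viewed nine pictures.

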